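# Queue stone carriers round the grading rail and set the comparison disc

### The job

Set up the colour grading: first take the lapis sample out of the guide rail's loading straight and leave it lying in the dark wooden dish. Then bring every stone carrier that is on the desk to the rail: stand it upright in the loading straight and push it round the curved corner into the covered leg, until the first one rests against the red end stop and all the stems are past the blue line, queued up behind it. Also turn the comparison carousel by its bronze posts until the amber glass disc faces the red pointer, its white tick in line with the pointer; do not touch the glass discs, and leave the tweezer, scoop and magnifier where they lie.

Things in the scene. Friction and masses are not known exactly. Their poses are not given: they have to be found in the camera images.
- rail: Fixed L-shaped channel, aluminium walls 6 mm thick, grey floor 6 mm above desk. Origin: on the desk, where the legs' centre lines cross. Carriers travel along -y in the loading leg (centre line x = 0, mouth at y = 170 mm), round a quarter circle from (0, 60) to (60, 0) mm, then along +x in the covered leg (centre line y = 0) to the red stop at x = 195 mm. A blue line crosses it at x = 79 mm.
- rail_stop (a point): centre of the face of the red end stop, at x = 195 mm in the rail's frame, 22 mm above the desk; the stop's top is 30 mm above the desk. A carrier resting against it has its axis 20 mm before it.
- rail_mouth (a point): middle of the loading leg's open end, at (0, 170) mm in the rail's frame, 6 mm above the desk, on the floor. The loading straight, y = 100 to 170 mm, is open above, 54 mm wide between walls whose tops are 16 mm above the desk; from y = 100 to 85 mm it narrows to 45 mm.
- rail_corner (a point): centre of the corner's quarter circle, at (60, 60) mm in the rail's frame; centre line radius 60 mm. From y = 86 mm on, round the corner and along the covered leg, the channel is 45 mm wide, and lips (underside 18.5 mm, top 22 mm above the desk) leave a 24 mm slot over its middle: a carrier's base is captive under the lips, its stem stands up through the slot.
- carrier_a_center (a point): carrier with a red stone, half-way up (24 mm above its underside), z along its axis. Round dark steel base 40 mm across, 10 mm high; black upright stem 16 mm across from 10 to 38 mm above the underside; cut stone on top up to 48 mm, no wider than the stem; about 110 g, weight low. Grasp it by the stem. Two or three of carriers a, b, c are present.
- carrier_b_center (a point): carrier with a green stone, same shape and point as carrier a
- carrier_c_center (a point): carrier with a near-white stone, same shape and point as carrier a
- lapis_center (a point): centre of the lapis lazuli sample, a blue stone block 34 (x) by 26 (y) by 28 (z) mm with rounded edges, about 60 g; starts standing in the rail's loading straight
- dish: square dark wooden dish fixed on the desk, 94 by 94 mm outside, 12 mm high, walls and floor 4 mm thick; origin at the centre of its underside
- pointer_tip (a point): tip of the red pointer on the carousel's fixed base, 15 mm above the desk. The carousel's axis lies 93 mm from here along this point's +x axis.
- carousel (a joint): angle of the carousel (rad, grows counter-clockwise seen from above); 0 or any whole turn: amber disc at the pointer. Oak turntable 176 mm across, top 24 mm above the desk; turns freely with slight friction (well under 1 N at a post), stays where it is left, about two turns either way from 0.
- amber_mark (a point): outer end of the white tick in front of the amber disc, on the turntable's top (24 mm above the desk), 86 mm from the carousel's axis
- post_0 (a point): centre of the first of three upright bronze posts to push the carousel by (12 mm across, from 24 to 58 mm above the desk), 78 mm from the axis, half-way between the discs. This one stands 60 degrees counter-clockwise (seen from above) from the amber disc, the others 120 and 240 degrees further round.
- amber_disc (a point): centre of the amber disc, 45 mm above the desk. Three upright glass discs (amber, green, blue; 38 mm across, 5 mm thick, reaching 64 mm above the desk), carried by the carousel 46 mm from its axis, 120 degrees apart, facing outwards
- tweezer: bronze tweezer, 120 mm long, lying beyond the rail; leave alone; origin at its middle
- scoop: white plastic stone scoop, 118 mm long, lying near the carousel; leave alone; origin in its pan
- magnifier: tin magnifier, lens 56 mm across with a 72 mm handle; leave alone; origin under the lens
Things that resemble listed ones, but are neither listed nor needed, are in the scene too. What is shaped like the part that bears carrier_a_center but pink is not meant. Leave any pink look-alike of the part that bears carrier_b_center alone.

How it is judged:
By the outcome, as a careful person would: the job done as asked, in the order asked, and still so for the second after the job is handed in, with the robot touching nothing.
Of carrier_a, carrier_b, carrier_c only 2 to 3 are there at a start; the rules pass over those that are not, and their reading is None.
At some moment in a run one of carrier_a, carrier_b, carrier_c, lapis may be knocked a few centimetres aside while the robot is not near it.
It also fails if it takes over 210 s, if anything falls off the work surface, if the arm or the gripper's body presses on something with over 40 N, if the wrist force passes 120 N, or if a joint passes its speed limit or range.

### The arm

A 7-joint arm with a two-finger parallel gripper is mounted at the origin on the work surface. World frame = base frame: x ahead of the robot, y to its left, z up, the work surface at z = 0. Lengths are in m, angles in rad, forces in N, time in s.
With the tool pointing down it reaches from about 0.375 to 0.925 m from the base axis. Payload 3.1 kg.
Tool frame: the origin (TCP) lies between the finger pads; the fingertips stand 19 mm ahead of it and the grasp point (between the pads) is the TCP; z points along the fingers, y is the direction in which the jaws open and shut (so a half turn about z gives the same grasp; the last joint's range is limited). The gripper opens to 85 mm and grips with 20 to 120 N. Pads are 22 mm wide; open, the fingers measure 114 mm over their backs; the gripper's body (76 mm by 85 mm) begins 54 mm behind the grasp point. The pads swing forward as they close: fully open they stand 13 mm farther back than shut.
Start: joints at [1.009, 0.383, 0.044, 1.598, -0.018, 1.161, -0.05], TCP at [0.291, -0.581, 0.25] pointing down, gripper open.
Joint ranges: [-2.61, 2.61], [-0.41, 2.15], [-1.48, 1.57], [0, 2.5], [-1.57, 4.71], [0.05, 1.97], [-2.85, 2.85]. Speed limits (rad/s): [2.79, 2.79, 3.14, 3.14, 3.14, 3.14, 3.14].

### API

Orientations are given as a unit quaternion [x, y, z, w].
In Python, from bench import move_ptp, movel, move_j, move_gripper, pause, inverse_kinematics, read_camera, camera_params, MotionError, sign_off, look_for, tip_of, read_time_s, read_qpos, read_joint_vel, read_effort, read_eef_pos, read_tcp_rot, read_ft_force, read_ft_torque, read_finger_gap gives the robot as it stands. Calls block until the motion is done:
- move_ptp(position, orientation): joint-space move of the TCP to a pose.
- movel(position, orientation=None, speed=0.15): straight line of the TCP; orientation=None keeps the orientation; speed is the mean speed in m/s.
- move_j(angles): joint-space move.
- move_gripper(opening, effort=None): finger opening in m; effort is the grip in N (None keeps the last); returns when the fingers have stopped.
- pause(seconds).
- inverse_kinematics(position, orientation): joint angles nearest the present ones, or None.
- read_camera(name): name is "scene" or "top" or "wrist"; returns the picture (480x640x3 uint8, red, green, blue); there is no depth.
- camera_params(name): a dict with "K" (3x3 intrinsics, pixels), "dist_coeffs" ([k1, k2, p1, p2, k3] as OpenCV has them; the pictures are not rectified), "camera_from_world" (4x4, takes a point from world to camera coordinates). Camera axes: x right, y down, z forward; pixel columns grow to the right and rows downward; lengths in m; the calibration is good to about 2 mm. A picture is of the moment at which its call begins: read the wrist's pose just before it. camera_params takes no time and is no camera call; for the wrist camera it gives the pose at the moment of the call.
A pose or a line that the arm cannot do raises MotionError and nothing moves.
- sign_off(): hands the job in, once; it reports no verdict.
Trained networks look in the newest picture that a camera, given by its name, has taken for a name from the list of things; names that differ only in an ending like _2 or _b are one class to them, and where a whole thing is asked for, a point or a joint stands for the part that bears it (a point fixed in the world has none). Each returns a list of dicts, best first, with "confidence" (0 to 1); they miss things now and then, are a little off and sometimes report something else, mostly with a low value. They report only what shows in the picture. A call takes as long as a camera call. They do not tell look-alikes from the thing itself.
- look_for(camera, name): "at" ([column, row] in pixels, amid what is visible of it).
- tip_of(camera, name): "at" ([column, row] in pixels: a listed point, or the origin of a listed thing).
Readings, each from a call of its own:
- read_time_s(): time.
- read_qpos(): joint angles.
- read_joint_vel(): joint speeds.
- read_effort(): joint torques, N m.
- read_eef_pos(): TCP position.
- read_tcp_rot(): TCP orientation.
- read_ft_force(): force on the tool from outside, world axes, zero at the start.
- read_ft_torque(): the same for the moment, N m.
- read_finger_gap(): finger opening in m.
Only numpy, scipy, OpenCV 4.12 (cv2) and the standard library are available. Lean on these libraries where they do the work, as an engineer would, in place of code of your own. Each camera call takes 0.05 s, during which the arm holds its last target. There are 200 camera calls.

## Working session

There is one attempt and no reset: what is moved stays moved. The work goes in short steps, each a Python script; the robot and the scene stay as the last script left them, time stands still between calls to the robot, and variables do not carry over. Pictures are saved under pics/ and viewed, about 12 in all and at most 16, crops included, and the job is handed in when it is done.

```bash
ls; mkdir -p pics; python3 - <<'E'
from bench import *
import cv2
for n in("top","scene"):
    cv2.imwrite(f"pics/{n}0.png",read_camera(n)[:,:,::-1])
    p=camera_params(n);print(n,p["K"],p["dist_coeffs"],p["camera_from_world"])
print(read_time_s(),read_tcp_rot())
E
```

```text
pics
top [[508.74222937   0.         316.63139356]
 [  0.         508.74222937 242.33854047]
 [  0.           0.           1.        ]] [-0.0738693  0.         0.         0.         0.       ] [[-0.00359934 -0.9999898  -0.00272977 -0.03197766]
 [-0.98943027  0.00395703 -0.14495544  0.56936473]
 [ 0.14496477  0.00217917 -0.98943442  0.91849265]
 [ 0.          0.          0.          1.        ]]
scene [[435.47200175   0.         316.68565428]
 [  0.         435.47200175 244.91892586]
 [  0.           0.           1.        ]] [-0.01323557  0.          0.          0.          0.        ] [[ 0.59826319  0.80100895  0.02158296 -0.30818787]
 [ 0.42751755 -0.29629459 -0.85407158 -0.19230783]
 [-0.67772406  0.52018668 -0.51970753  1.31985382]
 [ 0.          0.          0.          1.        ]]
0.1 [ 9.73222694e-01  2.29861254e-01 -3.41230342e-04 -1.12968371e-03]
```

View pics/top0.png

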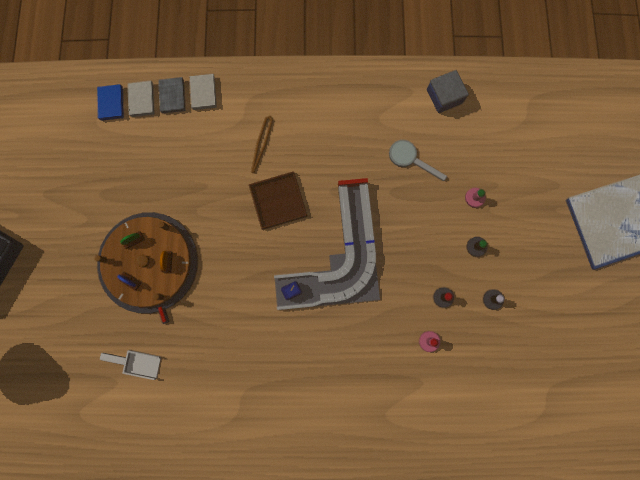

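View pics/scene0.png

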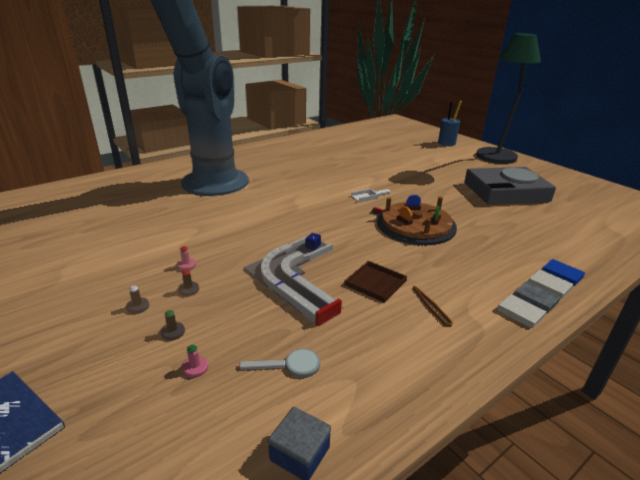

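The top view shows the rail with the red stop at about (352,182), its mouth at about (277,292) and the lapis at (291,290). The dish is at (279,201) and the carousel at (147,262). All three carriers are present: red (445,297), green (479,246) and white (495,299). The pink look-alikes are at (476,197) and (431,341).

```bash
cat > h.py <<'E'
from bench import *
import numpy as np, cv2
from scipy.spatial.transform import Rotation as R
def ray2z(cam,uv,z,P=None):
    p=P or camera_params(cam);K=np.array(p["K"]);T=np.array(p["camera_from_world"])
    n=cv2.undistortPoints(np.array([[uv]],float),K,np.array(p["dist_coeffs"]))[0,0]
    d=T[:3,:3].T@np.array([n[0],n[1],1]);c=-T[:3,:3].T@T[:3,3]
    return c+d*(z-c[2])/d[2]
def proj(P,X):
    T=np.array(P["camera_from_world"])
    return cv2.projectPoints(np.array(X,float).reshape(-1,3),cv2.Rodrigues(T[:3,:3])[0],T[:3,3],np.array(P["K"]),np.array(P["dist_coeffs"]))[0][:,0]
def down(yaw):  # tool z down, tool y (jaw axis) direction at angle yaw+90deg ; tool x at angle yaw
    c,s=np.cos(yaw),np.sin(yaw)
    return R.from_matrix(np.array([[c,s,0],[s,-c,0],[0,0,-1]])).as_quat()
Z=dict(rail_stop=.022,rail_mouth=.006,rail_corner=0,carrier_a_center=.024,carrier_b_center=.024,carrier_c_center=.024,lapis_center=.02,dish=0,pointer_tip=.015,amber_mark=.024,post_0=.041,amber_disc=.045,scoop=0,tweezer=0,magnifier=0)
def tips(cam,names,n=3,P=None):
    for k in names:
        for r in tip_of(cam,k)[:n]:
            print(k,np.round(r["at"],1),round(r["confidence"],2),np.round(ray2z(cam,r["at"],Z[k],P)[:2],4))
E
python3 - <<'E'
from h import *
read_camera("top");tips("top",Z,4)
read_camera("scene");print();tips("scene",["rail_stop","rail_mouth","rail_corner","carrier_a_center","lapis_center","dish","pointer_tip","amber_mark"],4)
P=camera_params("wrist");print(P["K"],P["dist_coeffs"]);T=P["camera_from_world"]
print(-T[:3,:3].T@T[:3,3],T[:3,:3],read_eef_pos(),R.from_quat(read_tcp_rot()).as_matrix())
E
```

```text
rail_stop [351.8 184.6] 0.97 [ 0.6862 -0.1034]
rail_mouth [276.4 290.8] 0.81 [0.4801 0.044 ]
rail_mouth [495.  297.7] 0.75 [ 0.4643 -0.3804]
rail_corner [331.3 252.1] 0.91 [ 0.5558 -0.0628]
carrier_a_center [444.8 296.8] 0.77 [ 0.4662 -0.2774]
carrier_a_center [429.3 343.4] 0.58 [ 0.3791 -0.245 ]
carrier_a_center [352.3 185.3] 0.31 [ 0.6843 -0.1043]
carrier_b_center [478.5 244.9] 0.84 [ 0.5655 -0.347 ]
carrier_b_center [479.  192.1] 0.73 [ 0.6703 -0.3535]
carrier_c_center [480.9 245.5] 0.71 [ 0.5643 -0.3516]
carrier_c_center [492.6 301.2] 0.65 [ 0.457  -0.3692]
lapis_center [289.8 292.3] 0.74 [0.4764 0.0173]
dish [276.8 199.7] 0.82 [0.6616 0.0451]
dish [263.6 145. ] 0.23 [0.7758 0.0731]
pointer_tip [159.4 304.5] 0.76 [0.4535 0.2686]
amber_mark [189.4 266. ] 0.93 [0.5269 0.2102]
post_0 [164.8 225.8] 0.97 [0.6024 0.2559]
amber_disc [163.8 263.8] 0.98 [0.529  0.2537]
scoop [142.7 361.8] 0.96 [0.3437 0.3024]
tweezer [261.4 145.8] 0.8 [0.7742 0.0776]
magnifier [403.  153.8] 0.95 [ 0.7562 -0.2099]

rail_stop [324.6 307.3] 0.57 [ 0.6832 -0.1082]
rail_mouth [323.9 242.9] 0.65 [0.4823 0.0454]
[... 358 characters left out ...]
87.3 207.8] 0.65 [0.4466 0.2853]
pointer_tip [170.1 323.5] 0.41 [ 0.5567 -0.3487]
amber_mark [391.5 223.4] 0.65 [0.5266 0.2192]
[[418.45799895   0.         320.20717022]
 [  0.         418.45799895 233.98376299]
 [  0.           0.           1.        ]] [-0.09163731  0.          0.          0.          0.        ]
[ 0.3628868  -0.5439296   0.37337522] [[ 4.47793117e-01 -8.94137114e-01  3.81140921e-04]
 [-8.48705708e-01 -4.24906373e-01  3.14886003e-01]
 [-2.81389313e-01 -1.41327261e-01 -9.49129422e-01]] [ 0.29078531 -0.58131037  0.25026959] [[ 8.94336619e-01  4.47394694e-01 -1.49986369e-05]
 [ 4.47394694e-01 -8.94336616e-01  7.10080200e-05]
 [ 1.83547812e-05 -7.02153830e-05 -9.99999997e-01]]
```

```bash
python3 - <<'E'
from h import *
import pickle
q=down(np.pi/2)
for n,(x,y) in dict(car=(.5,-.30),rail=(.57,.02),caro=(.53,.33)).items():
    move_ptp([x,y,.22],q)
    P=camera_params("wrist");im=read_camera("wrist");cv2.imwrite(f"pics/w_{n}.png",im[:,:,::-1]);pickle.dump(P,open(f"{n}.pkl","wb"))
    print(n,read_time_s())
    tips("wrist",dict(car=["carrier_a_center","carrier_b_center","carrier_c_center"],rail=["rail_stop","rail_mouth","rail_corner","lapis_center","dish"],caro=["pointer_tip","amber_mark","post_0","amber_disc"])[n],4,P)
E
```

```text
car 2.725
carrier_a_center [166.3 134.9] 0.95 [ 0.3822 -0.2473]
carrier_a_center [275.5 176. ] 0.67 [ 0.4642 -0.2797]
carrier_b_center [515.9 257.2] 0.97 [ 0.6622 -0.3481]
carrier_b_center [399.3 255.2] 0.84 [ 0.5633 -0.3456]
carrier_c_center [277.2 287.5] 0.88 [ 0.4621 -0.3743]
rail 4.1667
rail_stop [452.4 336. ] 0.94 [ 0.6879 -0.1039]
rail_mouth [202.7 165.5] 0.78 [0.4746 0.0462]
rail_corner [291.  288.4] 0.62 [ 0.5433 -0.0665]
lapis_center [206.1 209.2] 0.71 [0.4783 0.0132]
dish [426.6 165.4] 0.92 [0.6579 0.0448]
caro 5.6583
pointer_tip [223.9 266.8] 0.73 [0.449  0.2711]
amber_mark [323.4 328.4] 0.87 [0.5338 0.2164]
post_0 [407.9 293.8] 0.96 [0.6015 0.2581]
amber_disc [324.9 299.5] 0.71 [0.5348 0.2555]
```

View pics/w_rail.png

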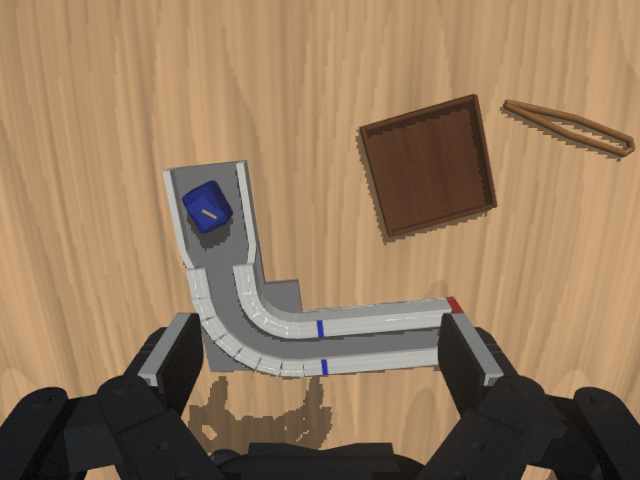

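View pics/w_caro.png

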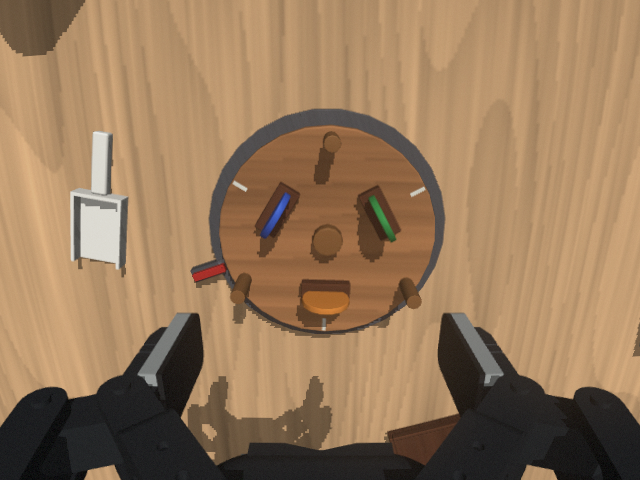

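The rail view shows the lapis at (207,207), the dish corners at about (360,128), (477,95), (496,206) and (387,241), and blue marks at (320,329) and (324,367). The carousel view has tick ends at (233,183), (425,189) and (324,331, amber), with the pointer tip at about (226,267). Next I'll fit the models and check an overlay.

```bash
cat > fit.py <<'E'
from h import *
import pickle
from scipy.optimize import least_squares
P=pickle.load(open("rail.pkl","rb"))
def W(p,pts): 
    pts=np.array(pts,float)/1000;c,s=np.cos(p[2]),np.sin(p[2])
    return np.c_[p[0]+c*pts[:,0]-s*pts[:,1],p[1]+s*pts[:,0]+c*pts[:,1],pts[:,2]]
M=[(-27,170,16),(27,170,16),(-33,170,16),(33,170,16),(79,12,22),(79,-12,22)]
U=np.array([(174,168),(237,163),(164,171),(247,161),(321,338),(323,361)],float)
r=least_squares(lambda p:(proj(P,W(p,M))-U).ravel(),[.49,-.13,.1])
rail=r.x;print("rail",rail,np.round(r.fun,1))
Pt=camera_params("top")
print(proj(Pt,W(rail,[(195,0,22)])))
# dish
D=np.array([(360,128),(477,95),(496,206),(387,241)],float)
r=least_squares(lambda p:(proj(P,W(p,[(-47,47,12),(47,47,12),(47,-47,12),(-47,-47,12)]))-D).ravel(),[.657,.045,.25]);dish=r.x;print("dish",dish,np.round(r.fun,1))
# lapis top-face
Pc=pickle.load(open("caro.pkl","rb"))
t=np.array([ray2z("wrist",u,.024,Pc)[:2] for u in [(324,331),(425,189),(233,183)]])
A=2*(t[1:]-t[0]);ax=np.linalg.solve(A,(t[1:]**2).sum(1)-(t[0]**2).sum())
print("axis",ax,np.linalg.norm(t-ax,axis=1),np.degrees(np.arctan2(*(t-ax).T[::-1])))
pt=ray2z("wrist",(226,267),.015,Pc)[:2];print("ptr",pt,np.linalg.norm(pt-ax),np.degrees(np.arctan2(*(pt-ax)[::-1])))
if __name__=="__main__":
    np.savez("m.npz",rail=rail,dish=dish,ax=ax,pt=pt)
    im=cv2.imread("pics/w_rail.png")
    def pl(p,pts,c): cv2.polylines(im,[np.int32(proj(P,W(p,pts))*16)],False,c,1,cv2.LINE_AA,4)
    for s in(-27,27): pl(rail,[(s,170,16),(s,100,16)],(0,255,255))
    for s in(-12,12):
        a=np.radians(np.arange(180,271,5));pl(rail,[(s,86,22)]+[(60+(60-s)*np.cos(b),60+(60-s)*np.sin(b),22) for b in a]+[(195,s,22)],(0,255,0))
    pl(dish,[(-43,43,4),(43,43,4),(43,-43,4),(-43,-43,4),(-43,43,4)],(0,255,0))
    cv2.imwrite("pics/ov.png",cv2.resize(im[80:400,140:520],None,fx=2,fy=1.8))
E
python3 fit.py
```

```text
rail [ 0.49233905 -0.12208713  0.07636063] [-2.   1.   1.9  0.   0.7 -1.3 -0.5  1.4 -0.1 -0.5 -0.  -0.9]
[[353.7135483  184.31313043]]
dish [0.65832944 0.04335263 0.28611385] [-1.2  0.6 -0.3 -0.5  0.8  2.2  0.8 -2.3]
axis [0.53694574 0.29987818] [0.08613564 0.08613564 0.08613564] [-91.75999168  27.84919266 148.2281877 ]
ptr [0.45084085 0.27089435] 0.09085215787232206 -161.39621441128384
```

View pics/ov.png

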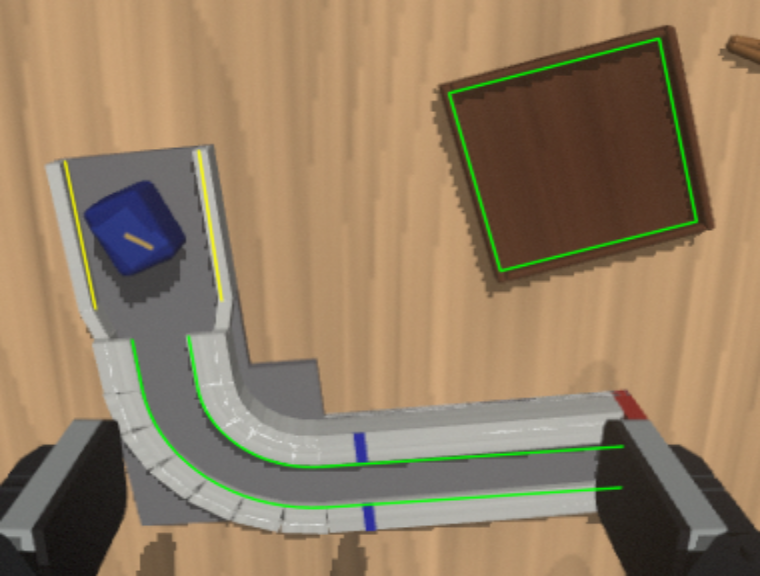

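The rail and dish overlays match to about 1 px. I'll enlarge the lapis to get its orientation.

```bash
python3 - <<'E'
import cv2
im=cv2.imread("pics/w_rail.png")[170:245,165:260]
cv2.imwrite("pics/lap.png",cv2.convertScaleAbs(cv2.resize(im,None,fx=6,fy=6,interpolation=cv2.INTER_CUBIC),alpha=1.8))
E
```

```text
(no output)
```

View pics/lap.png

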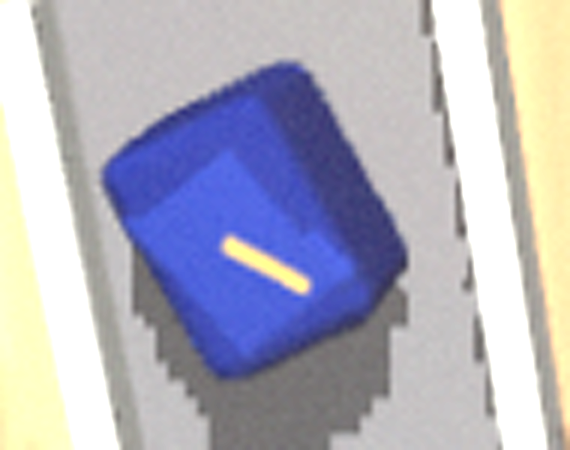

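```bash
python3 - <<'E'
from h import *
m=np.load("m.npz");d=m["dish"]
read_camera("top");tips("top",["lapis_center"],2)
c=np.array([.4805,.016]);q=down(np.radians(31))
move_gripper(.06)
move_ptp([*c,.12],q);movel([*c,.037],q,.12)
move_gripper(.0,30);print("gap",read_finger_gap(),read_ft_force())
movel([*c,.11],q,.15);print("lift gap",read_finger_gap())
q2=q
move_ptp([d[0],d[1],.10],q2);movel([d[0],d[1],.0355],q2,.1);print(read_ft_force())
move_gripper(.055);movel([d[0],d[1],.12],q2,.2)
move_ptp([.5,-.26,.22],down(np.pi/2))
print(read_time_s());P=camera_params("wrist");im=read_camera("wrist");cv2.imwrite("pics/car2.png",im[:,:,::-1])
tips("wrist",["carrier_a_center","carrier_b_center","carrier_c_center"],3,P)
read_camera("top");tips("top",["lapis_center","carrier_a_center","carrier_b_center","carrier_c_center"],3)
E
```

```text
lapis_center [289.2 295.1] 0.51 [0.4711 0.0185]
gap 0.03372767337512693 [-1.07725264 -0.59042505  5.69482044]
lift gap 0.03374578588049113
[-0.85607665 -0.92064145  2.63804705]
13.2917
carrier_a_center [171.4 189.8] 0.95 [ 0.3831 -0.2457]
carrier_a_center [278.7 229.7] 0.7 [ 0.4666 -0.2785]
carrier_b_center [506.9 307.2] 0.79 [ 0.6624 -0.3489]
carrier_b_center [395.6 306.5] 0.69 [ 0.5643 -0.3472]
carrier_b_center [315.9  23.8] 0.63 [ 0.4965 -0.1267]
carrier_c_center [277.3 335. ] 0.84 [ 0.4623 -0.3754]
lapis_center [274.9 202.9] 0.61 [0.6506 0.0472]
lapis_center [493.5 300.7] 0.47 [ 0.4581 -0.3724]
carrier_a_center [428.7 341. ] 0.82 [ 0.3836 -0.244 ]
carrier_a_center [444.5 295.9] 0.72 [ 0.4679 -0.2769]
carrier_b_center [480.8 196.4] 0.86 [ 0.6616 -0.3566]
carrier_c_center [494.8 300. ] 0.73 [ 0.4593 -0.3736]
carrier_c_center [262.3 150. ] 0.52 [0.7571 0.0729]
```

View pics/car2.png

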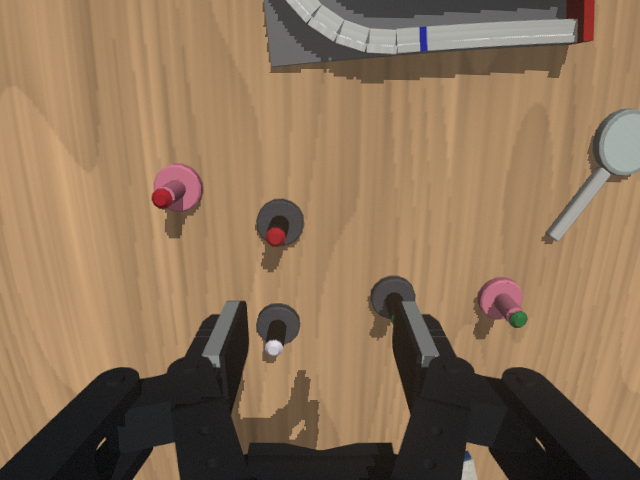

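```bash
cat > job.py <<'E'
from h import *
m=np.load("m.npz");ra=m["rail"];HY=np.pi/2+ra[2]
def w(x,y,z):
    c,s=np.cos(ra[2]),np.sin(ra[2]);return [ra[0]+(c*x-s*y)/1000,ra[1]+(s*x+c*y)/1000,z]
ux=np.array([np.cos(ra[2]),np.sin(ra[2]),0])
ZR=.0465
def fetch(p):
    q=down(HY);move_gripper(.05)
    move_ptp([*p,.12],q);movel([*p,.040],q,.12)
    move_gripper(0,30);print("gap",read_finger_gap())
    movel([*p,.10],q,.15);print("lift gap",read_finger_gap())
    move_ptp(w(0,138,.10),q);movel(w(0,138,ZR+.0005),q,.08)
    print("placeF",read_ft_force());move_gripper(.03);pause(.2);move_gripper(0,25);print("regrip",read_finger_gap())
def drag(nom):
    F0=np.array(read_ft_force())
    def go(x,y,a,v=.08):
        movel(w(x,y,ZR),down(HY+a),v);f=np.array(read_ft_force())-F0
        if np.linalg.norm(f)>8: print("F",x,y,np.round(f,1))
        if np.linalg.norm(f)>45: raise SystemExit("high force")
        return f
    go(0,100,0);go(0,60,0)
    for a in np.radians(np.arange(15,91,15)): go(60-60*np.cos(a),60-60*np.sin(a),a)
    go(nom-8,0,np.pi/2,.1)
    for x in np.arange(nom-6,nom+7,1.):
        f=go(x,0,np.pi/2,.03)
        if -f@ux>9: break
    print("end x",x,np.round(f,1),"gap",read_finger_gap())
    move_gripper(.035);p=w(x,0,.12);movel(p,None,.15)
    return x
E
python3 - <<'E'
from job import *
fetch([.4666,-.2785]);drag(175)
im=read_camera("scene");cv2.imwrite("pics/s1.png",cv2.resize(im[180:400,100:500,::-1],None,fx=2,fy=2))
read_camera("top");tips("top",["lapis_center","carrier_a_center","carrier_b_center","carrier_c_center"],3);print(read_time_s())
E
```

```text
gap 0.01461687835076731
lift gap 0.014162802178406047
placeF [-1.00363602 -1.36890675  0.27374561]
regrip 0.01481300573427034
F 17.573593128807147 17.573593128807154 [-1.8  0.   7.9]
F 29.999999999999993 8.038475772933687 [-3.5 -1.   7.6]
F 44.47085729384875 2.044450422655899 [-2.5 -0.5  9.2]
F 167 0 [-4.1 -2.   9. ]
F 169.0 0 [-5.7 -1.4  9.1]
F 170.0 0 [-5.5 -1.4  9.9]
F 171.0 0 [-6.1 -1.  10.1]
F 172.0 0 [-5.4 -1.3  9.9]
F 173.0 0 [-6.1 -1.4 10.6]
F 174.0 0 [-5.4 -1.4  9.9]
F 175.0 0 [-5.2 -1.1 10. ]
F 176.0 0 [-5.7 -0.5 10.1]
F 177.0 0 [-5.8 -1.  10.1]
F 178.0 0 [-6.8 -1.4 10.7]
F 179.0 0 [-8.9 -0.7 12.8]
F 180.0 0 [-10.2  -1.8  13.9]
end x 180.0 [-10.2  -1.8  13.9] gap 0.014705187148899707
lapis_center [273.8 203.5] 0.59 [0.6494 0.0493]
carrier_a_center [162.5 258.9] 0.64 [0.5407 0.2631]
carrier_a_center [355.9 188.8] 0.54 [ 0.6772 -0.1112]
carrier_a_center [430.1 340.9] 0.54 [ 0.3837 -0.2467]
carrier_b_center [479.4 192.3] 0.65 [ 0.6699 -0.3542]
28.1667
```

View pics/s1.png

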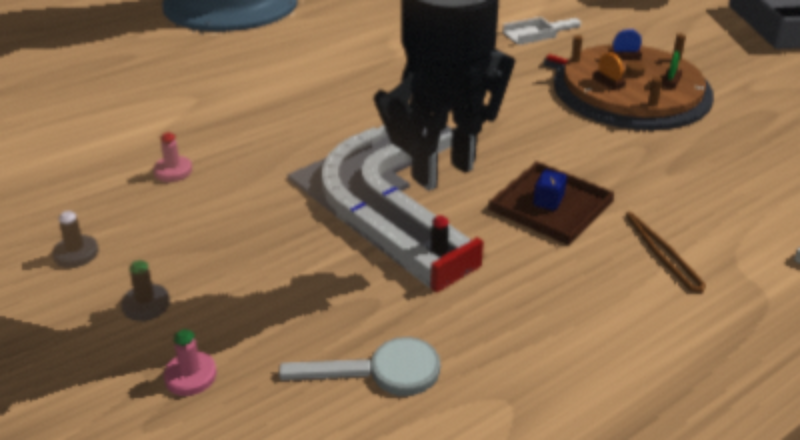

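The scene view shows the red carrier standing against the stop, the lapis in the dish, and green and white still on the desk. I'll re-measure each one before grasping it.

```bash
cat > nxt.py <<'E'
from job import *
import sys
name,ex,ey,nom=sys.argv[1],*map(float,sys.argv[2:5])
# look with open view offset so that the fingers don't hide it
move_gripper(.05);move_ptp([.5,-.33,.22],down(np.pi/2))
P=camera_params("wrist");im=read_camera("wrist");cv2.imwrite(f"pics/l_{name}.png",im[:,:,::-1])
c=[]
for r in tip_of("wrist",name):
    p=ray2z("wrist",r["at"],.024,P)[:2]
    # base colour check: pink?
    u,v=np.int32(proj(P,[*p,.01])[0]); patch=im[max(v-14,0):v+15,max(u-14,0):u+15].reshape(-1,3).astype(int)
    pink=np.mean((patch[:,0]>patch[:,1]+60)&(patch[:,2]>patch[:,1]+10))
    print(np.round(p,4),round(r["confidence"],2),"pink",round(pink,2))
    if pink<.15 and np.hypot(p[0]-ex,p[1]-ey)<.06: c.append(p)
if not c: raise SystemExit("not found")
if np.hypot(*(c[0]-[ex,ey]))>.006: print("MOVED")
fetch(list(c[0]));drag(nom);print(read_time_s())
E
python3 nxt.py carrier_b_center .564 -.347 135
```

```text
[ 0.5629 -0.3476] 0.73 pink 0.0
gap 0.014117641395682008
lift gap 0.01473799022924367
placeF [-0.27677922 -0.12872131  0.5363955 ]
regrip 0.014648683077413509
F 29.999999999999993 8.038475772933687 [-2.   0.4  8.7]
F 127.0 0 [-0.7 -0.7  8. ]
F 129.0 0 [-3.6 -0.3  9.4]
F 130.0 0 [-4.4  1.   9.5]
F 131.0 0 [-4.7 -0.9  9.8]
F 132.0 0 [-5.  -0.3  9. ]
F 133.0 0 [-5.2 -0.5  9.8]
F 134.0 0 [-5.8 -0.5 10.6]
F 135.0 0 [-5.1 -1.2  9.7]
F 136.0 0 [-5.2 -1.2 10.3]
F 137.0 0 [-6.4 -0.4 11.4]
F 138.0 0 [-8.7 -1.6 13.1]
F 139.0 0 [-10.   -0.3  15.6]
end x 139.0 [-10.   -0.3  15.6] gap 0.014731894933922707
43.475
```

```bash
python3 nxt.py carrier_c_center .462 -.375 95 && python3 - <<'E'
from job import *
move_gripper(.085)
move_ptp(w(120,75,.2),down(np.pi/2))
P=camera_params("wrist");im=read_camera("wrist")
print(np.round(proj(P,[w(x,0,.054) for x in(175,135,95)]),1),proj(P,[w(195,0,.03)]))
cv2.imwrite("pics/q.png",cv2.resize(im[150:420,160:560,::-1],None,fx=2,fy=2))
print(read_time_s())
E
```

```text
[ 0.4644 -0.3753] 0.72 pink 0.0
gap 0.01404143144179274
lift gap 0.014437238124097288
placeF [ 0.56061602 -0.73283899 -0.40632631]
regrip 0.014857801129743355
F 8.03847577293368 30.000000000000004 [-2.4  2.6  8.8]
F 17.573593128807147 17.573593128807154 [-3.5  2.7  9.3]
F 29.999999999999993 8.038475772933687 [-2.8  1.3 10.4]
F 44.47085729384875 2.044450422655899 [-3.9  0.3  9.5]
F 59.99999999999999 0.0 [-3.7  0.1  9.4]
F 89.0 0 [-3.1  1.7  7.3]
F 90.0 0 [-4.8  1.   9.7]
F 91.0 0 [-7.6  1.1 12.6]
F 92.0 0 [-9.1  0.3 14. ]
end x 92.0 [-9.1  0.3 14. ] gap 0.014513471185610414
56.6
[[404.  316.1]
 [349.3 320. ]
 [294.7 323.6]] [[423.61666392 298.90031169]]
58.5833
```

View pics/q.png

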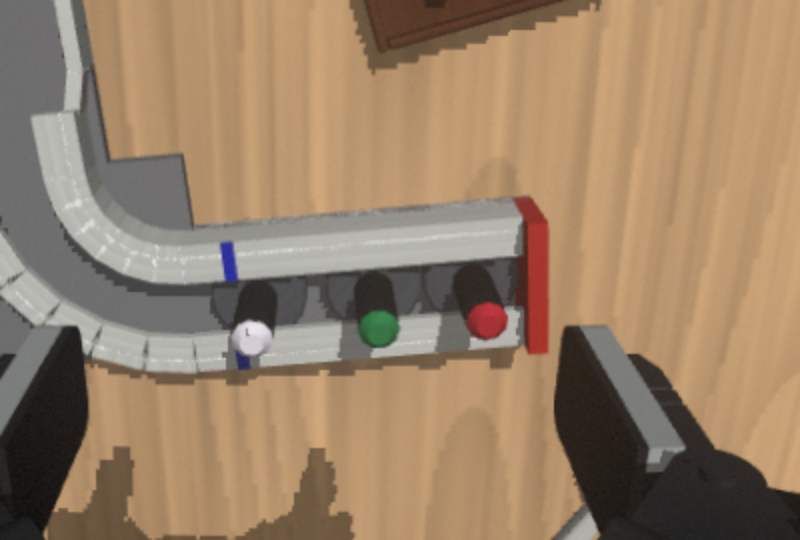

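All three stems are past the blue line (x≈228 in the crop), but there is a gap of about 7 mm between white and green, and possibly small gaps further on. I'll close the queue up by pushing from behind with the fingers shut.

```bash
python3 - <<'E'
from job import *
q=down(HY+np.pi/2);move_gripper(0,20)
move_ptp(w(56,0,.10),q);movel(w(56,0,.0455),q,.1);F0=np.array(read_ft_force())
for x in np.arange(60,84,1.):
    movel(w(x,0,.0455),q,.03);f=np.array(read_ft_force())-F0
    print(x,np.round(f,1))
    if -f@ux>14: break
movel(w(x-6,0,.0455),q,.1);movel(w(x-6,0,.12),q,.2)
move_gripper(.085);move_ptp(w(120,75,.2),down(np.pi/2))
P=camera_params("wrist");im=read_camera("wrist")
cv2.imwrite("pics/q2.png",cv2.resize(im[220:340,220:460,::-1],None,fx=3.3,fy=3.3))
print(read_time_s())
E
```

```text
60.0 [ 1.9 -0.1 -0.2]
61.0 [-0.9 -0.2 -0.5]
62.0 [-0.4  0.1 -1. ]
63.0 [ 0.5  0.9 -0.3]
64.0 [ 0.3  0.4 -0.9]
65.0 [ 1.1  0.6 -0.4]
66.0 [ 0.7 -0.3 -0.2]
67.0 [ 0.5  0.1 -0.9]
68.0 [ 0.3  0.2 -0.8]
69.0 [ 0.5  1.  -1.8]
70.0 [-0.5  0.4 -0.2]
71.0 [ 0.3  0.8 -1.6]
72.0 [-0.5 -0.1 -1.9]
73.0 [-0.  -0.  -1.1]
74.0 [ 0.1  0.6 -0.5]
75.0 [-0.2 -0.2 -1. ]
76.0 [ 0.1  0.1 -0.7]
77.0 [-1.  -0.1  0.9]
78.0 [-4.6 -0.1  2.4]
79.0 [-6.  -0.7  3.7]
80.0 [-7.7 -0.5  4. ]
81.0 [-8.6 -0.1  6.5]
82.0 [-10.7  -0.3   6.6]
83.0 [-12.   -0.7   8.3]
70.45
```

View pics/q2.png

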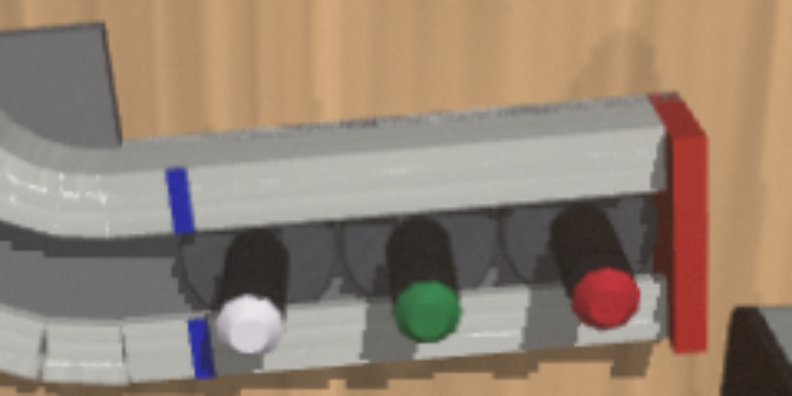

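The queue is now closed: the bases touch in series up to the red stop, and all three stems are past the blue line. Next is the carousel.

```bash
cat > caro.py <<'E'
from h import *
def turn(ax,th0,dth):
    p=lambda t,z:[ax[0]+.078*np.cos(t),ax[1]+.078*np.sin(t),z]
    q=lambda t:down(t+np.pi)
    move_gripper(.045)
    move_ptp(p(th0,.13),q(th0));movel(p(th0,.050),q(th0),.12)
    move_gripper(0,20);print("gap",read_finger_gap())
    n=max(1,int(np.ceil(abs(dth)/np.radians(8))))
    for t in th0+dth*np.arange(1,n+1)/n: movel(p(t,.050),q(t),.05)
    print("F",np.round(read_ft_force(),1))
    move_gripper(.04);movel(p(th0+dth,.13),q(th0+dth),.15)
def view(f):
    move_gripper(.085);move_ptp([.53,.35,.22],down(np.pi/2))
    P=camera_params("wrist");im=read_camera("wrist");cv2.imwrite(f,cv2.resize(im[120:400,160:480,::-1],None,fx=2.5,fy=2.1))
    tips("wrist",["pointer_tip","amber_mark","amber_disc","post_0"],2,P);return P
E
python3 - <<'E'
from caro import *
import pickle
ax=np.load("m.npz")["ax"]
turn(ax,np.radians(-31.76),np.radians(-69.6))
pickle.dump(view("pics/c1.png"),open("c1.pkl","wb"));print(read_time_s())
E
```

```text
gap 0.011270566340336156
F [-1.  -2.9  7.4]
pointer_tip [227.1 288.5] 0.81 [0.4489 0.2713]
amber_mark [230.7 294. ] 0.67 [0.4538 0.2705]
amber_disc [273.9 286.7] 0.75 [0.4933 0.2876]
post_0 [312.  356.1] 0.93 [0.5226 0.2206]
79.0333
```

View pics/c1.png

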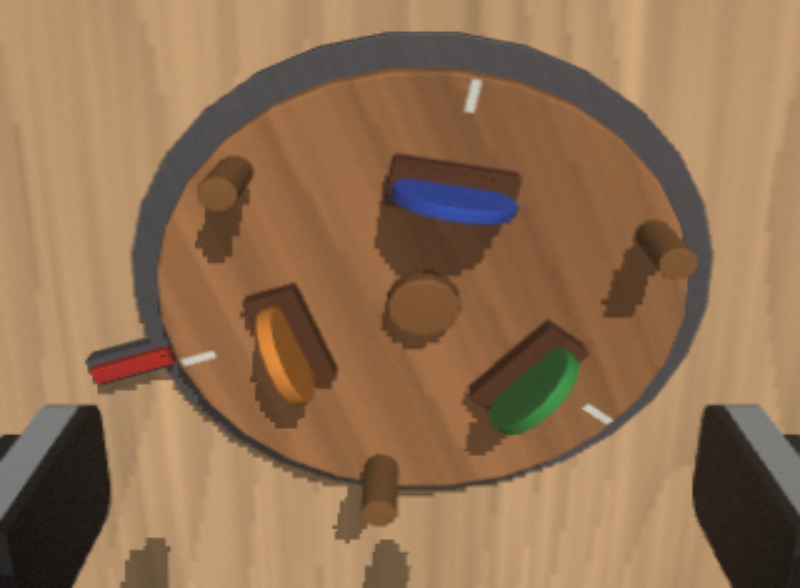

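```bash
python3 - <<'E'
from h import *
import pickle
P=pickle.load(open("c1.pkl","rb"))
N=lambda u,v:(160+u/2.5,120+v/2.1)
t=np.array([ray2z("wrist",N(*u),.024,P)[:2] for u in [(181,361),(475,80),(610,422)]])
ax=np.linalg.solve(2*(t[1:]-t[0]),(t[1:]**2).sum(1)-(t[0]**2).sum())
an=lambda d:np.degrees(np.arctan2(d[1],d[0]))
print(ax,np.linalg.norm(t[0]-ax),[an(x-ax) for x in t])
a=ray2z("wrist",N(215,355),.024,P)[:2];tip=ray2z("wrist",N(172,353),.015,P)[:2];tail=ray2z("wrist",N(95,374),.015,P)[:2]
print("tick in",an(a-ax),"tip",an(tip-ax),np.linalg.norm(tip-ax),"tail",an(tail-ax),"dir",an(tail-tip))
im=cv2.imread("pics/c1.png")[300:420,60:260]
cv2.imwrite("pics/c1z.png",cv2.resize(im,None,fx=4,fy=4*2.5/2.1,interpolation=cv2.INTER_CUBIC))
E
```

```text
[0.53678084 0.30013957] 0.08597954378516562 [np.float64(-161.25890471934608), np.float64(79.68260966313105), np.float64(-40.37441575022243)]
tick in -160.3414682263685 tip -161.76797500461134 0.09097566278385401 tail -161.47732555766873 dir -160.5887825164715
```

View pics/c1z.png

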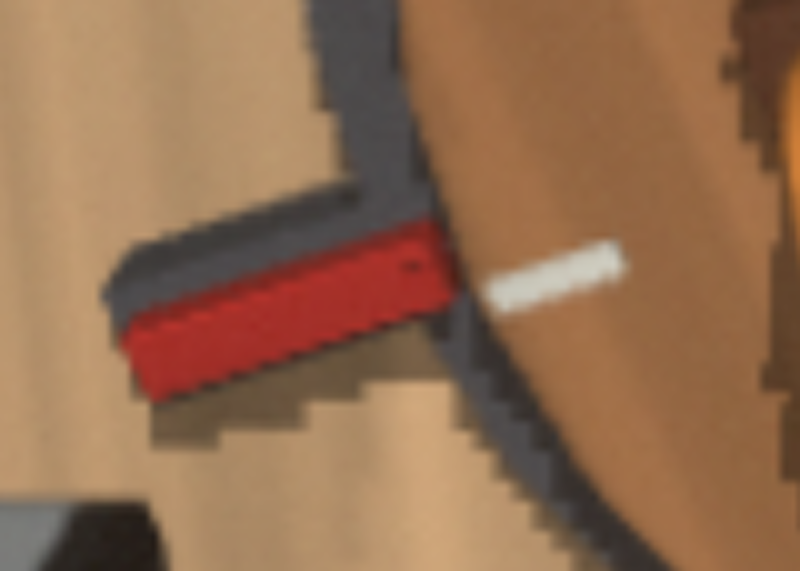

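```bash
cat > meas.py <<'E'
from h import *
def meas(ax,f=None):
    an=lambda d:np.degrees(np.arctan2(d[1],d[0]))
    a=np.radians(-161.5);c=ax+.089*np.array([np.cos(a),np.sin(a)])
    move_ptp([*c,.15],down(a+np.pi));pause(.2)
    P=camera_params("wrist");im=read_camera("wrist").astype(int)
    if f: cv2.imwrite(f,im[:,:,::-1])
    r,g,b=im[...,0],im[...,1],im[...,2]
    def comp(mask,z,r0,r1):
        n,l,s,ce=cv2.connectedComponentsWithStats(mask.astype(np.uint8))
        for i in 1+np.argsort(-s[1:,4]):
            if s[i,4]<20: break
            p=ray2z("wrist",ce[i],z,P)[:2];d=np.linalg.norm(p-ax)
            if r0<d<r1 and abs(an(p-ax)+161.5)<12:
                v,u=np.where(l==i);w=np.array([ray2z("wrist",k,z,P)[:2] for k in zip(u,v)])
                m=w.mean(0);e=np.linalg.eigh(np.cov((w-m).T))[1][:,1];e=e*np.sign(e@(m-ax))
                print("area",s[i,4],"r",round(d,4),"ang",round(an(p-ax),2),"dir",round(an(e),2));return an(p-ax)
    t=comp((im.min(2)>150),.024,.07,.09);p=comp((r>110)&(g<70)&(b<70),.015,.085,.13)
    print("tick",t,"ptr",p);return p-t
E
python3 - <<'E'
from meas import *
print(meas(np.load("m.npz")["ax"],"pics/m1.png"),read_time_s())
E
```

```text
area 72 r 0.0799 ang -161.26 dir -161.32
area 424 r 0.1069 ang -161.22 dir -160.9
tick -161.25582713315507 ptr -161.22026108197798
0.035566051177085 80.325[ WARN:0@2.652] global loadsave.cpp:1063 imwrite_ Unsupported depth image for selected encoder is fallbacked to CV_8U.
```

The tick and pointer agree to about 0.04° (tick −161.26°, pointer −161.22°). Last look over everything before handing in.

```bash
python3 - <<'E'
from job import *
move_ptp([.62,.02,.27],down(np.pi/2));pause(.3)
a=read_camera("wrist");
move_j([1.009,.383,.044,1.598,-.018,1.161,-.05]);b=read_camera("scene");c=read_camera("top")
im=np.hstack([cv2.resize(a[80:400,60:],(440,300)),cv2.resize(b[150:420,90:520],(360,300))])
im2=np.hstack([c[60:330,60:540],np.zeros((270,320,3),np.uint8)])
cv2.imwrite("pics/fin.png",np.vstack([im,im2])[:,:,::-1]);print(read_time_s())
E
```

```text
84.7583
```

View pics/fin.png

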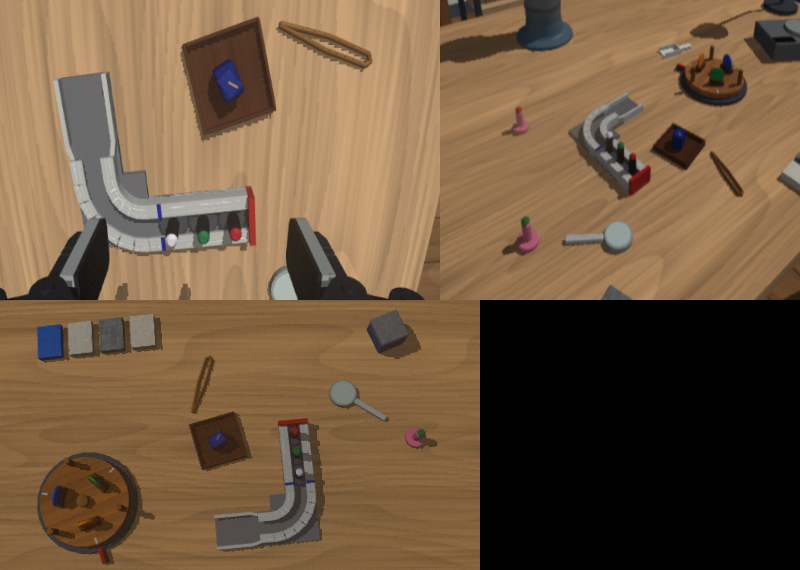

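Everything is in place: the lapis is in the dish, the three carriers are queued at the stop, and the amber disc is at the pointer. The tools and pink look-alikes are untouched.

```bash
python3 -c "
from bench import *
sign_off();print(read_time_s())"
```

```text
the job is handed in; nothing more can be done
the job is handed in; nothing more can be done
```

The job is done and handed in, at about 85 s of the 210 s allowed.

- **Lapis:** it was moved out of the loading straight first and now lies near the middle of the dish.
- **Carriers:** all three (red, green, white) were stood in the loading straight and taken round the corner to the stop. I moved them held lightly by the stem rather than pushed loose. After that the picture showed a gap of about 7 mm between white and green, because my force limit had tripped early. I closed it with one push from behind with the fingers shut, and the push met firm resistance. Afterwards the bases looked in contact up to the red stop and all three stems were past the blue line. The red carrier's contact with the stop is judged from that push and the pictures, not measured directly.
- **Carousel:** it was turned by one bronze post. A close view put the white tick at −161.26° and the pointer at −161.22°. An earlier, rougher measurement, picked by hand, had disagreed by about 1°; I relied on the close one.
- **Left alone:** the tweezer, scoop, magnifier and pink look-alikes were not touched. I noticed nothing knocked aside during the run.

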